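# Lay out the brass furniture feet for counting

### The job

First lift the copper tumbler out of the tray and stand it upright, whole foot on the round cork mat, and let go of it. Then spread the heap of brass furniture feet into one even layer over the whole tray, so that they can be counted and photographed: every foot down on the tray's floor, a clear gap of at least 30 mm between any two, and neither the middle nor any corner of the tray left bare. Leave the other things on the table where they are.

Things in the scene. Friction and masses are not known exactly. Their poses are not given: they have to be found in the camera images.
- tray_mid (a point): Shallow grey plastic tray, open-topped and fixed to the table, inside 220 mm (its x) by 320 mm (its y), walls 4 mm thick and 35 mm high over the table, floor 4 mm thick. This point is the middle of its inner floor (upper face, 4 mm over the table); x and y run along its short and long sides, z up.
- corner0 (a point): Inner corner of the tray floor at tray x = -110 mm, y = -160 mm.
- corner1 (a point): Inner corner of the tray floor at tray x = -110 mm, y = 160 mm.
- corner2 (a point): Inner corner of the tray floor at tray x = 110 mm, y = -160 mm.
- corner3 (a point): Inner corner of the tray floor at tray x = 110 mm, y = 160 mm.
- foot0_mid (a point): One of six like brass furniture feet: squat plain cylinder 38 mm across and 28 mm high, 56 to 112 g, rounded edges, with a copper line round it and a dark bolt hole in the top. This point is its centre, 14 mm over its underside; z is its axis, upright at the start. They start heaped in one end of the tray (its -y half): four crowded together on the floor and two lying on top of those.
- foot1_mid (a point): One of six like brass furniture feet: squat plain cylinder 38 mm across and 28 mm high, 56 to 112 g, rounded edges, with a copper line round it and a dark bolt hole in the top. This point is its centre, 14 mm over its underside; z is its axis, upright at the start. They start heaped in one end of the tray (its -y half): four crowded together on the floor and two lying on top of those.
- foot2_mid (a point): One of six like brass furniture feet: squat plain cylinder 38 mm across and 28 mm high, 56 to 112 g, rounded edges, with a copper line round it and a dark bolt hole in the top. This point is its centre, 14 mm over its underside; z is its axis, upright at the start. They start heaped in one end of the tray (its -y half): four crowded together on the floor and two lying on top of those.
- foot3_mid (a point): One of six like brass furniture feet: squat plain cylinder 38 mm across and 28 mm high, 56 to 112 g, rounded edges, with a copper line round it and a dark bolt hole in the top. This point is its centre, 14 mm over its underside; z is its axis, upright at the start. They start heaped in one end of the tray (its -y half): four crowded together on the floor and two lying on top of those.
- foot4_mid (a point): One of six like brass furniture feet: squat plain cylinder 38 mm across and 28 mm high, 56 to 112 g, rounded edges, with a copper line round it and a dark bolt hole in the top. This point is its centre, 14 mm over its underside; z is its axis, upright at the start. They start heaped in one end of the tray (its -y half): four crowded together on the floor and two lying on top of those.
- foot5_mid (a point): One of six like brass furniture feet: squat plain cylinder 38 mm across and 28 mm high, 56 to 112 g, rounded edges, with a copper line round it and a dark bolt hole in the top. This point is its centre, 14 mm over its underside; z is its axis, upright at the start. They start heaped in one end of the tray (its -y half): four crowded together on the floor and two lying on top of those.
- tumbler_mid (a point): Open copper tumbler, 80 mm high, 54 mm across at the foot and 56 mm at the rim, wall 3 mm, 105 to 210 g, standing in the tray beside the heap. This point is on its axis, half-way up (40 mm over its underside); z is its axis.
- tumbler: The same tumbler; origin at the centre of its underside.
- mat_top (a point): Round cork mat, 130 mm across and 5 mm thick, fixed on the table to the left or the right of the tray. This point is the middle of its upper face.
- saucer: White ceramic saucer, 130 mm across, 14 mm high, fixed on the other side of the tray. Not used. Origin at the centre of its underside.
- candlestick: Brass candlestick, 140 mm tall, foot 76 mm across, standing beyond the tray. Bystander.
- mill: Dark wooden pepper mill, 145 mm tall, 54 mm across, standing beyond the tray. Bystander.
- jar: Amber glass jar with a cap, 110 mm tall, 72 mm across, to the right. Bystander.
- mug: Blue ceramic mug, 90 mm tall, 80 mm across, to the left. Bystander.
- spoon: Brass spoon lying flat on the table, beyond and left of the tray. Bystander.
- screwdriver: Black-handled screwdriver lying flat beyond the tray. Bystander.

How it is judged:
By the outcome, as a careful person would: the job done as asked, in the order asked, and still so for the second after the job is handed in, with the robot touching nothing.
It also fails if it takes over 72 s, if anything falls off the work surface, if the arm or the gripper's body presses on something with over 40 N, if the wrist force passes 120 N, or if a joint passes its speed limit or range.

### The arm

A 6-joint arm with a two-finger parallel gripper is mounted at the origin on the work surface. World frame = base frame: x ahead of the robot, y to its left, z up, the work surface at z = 0. Lengths are in m, angles in rad, forces in N, time in s.
With the tool pointing down it reaches from about 0.2 to 0.875 m from the base axis. Payload 3.4 kg.
Tool frame: the origin (TCP) lies between the finger pads; the fingertips stand 25 mm ahead of it and the grasp point (between the pads) lies 6 mm ahead of it (r.nose_length is the z of the fingertips in the tool frame, in m); z points along the fingers, x is the direction in which the jaws open and shut, and the axes are right-handed (so a half turn about z gives the same grasp; the last joint's range is limited). The gripper opens to 94 mm and grips with 3 to 60 N. Pads are 16 mm wide; open, the fingers measure 119 mm over their backs; the gripper's body (75 mm by 177 mm) begins 78 mm behind the grasp point.
Start: joints at [-1.229, 0.276, 1.505, -0, 1.361, -0.121], TCP at [0.257, -0.515, 0.23] pointing down, gripper open.
Joint ranges: [-2.89, 2.89], [-0.75, 2.08], [0.22, 2.7], [-1.18, 4.32], [0.11, 2.71], [-2.7, 2.7]. Speed limits (rad/s): [2.57, 2.57, 3.14, 3.14, 3.14, 3.14].

### API

Orientations are given as a unit quaternion [w, x, y, z].
In Python, from plant import r, gripper_to, inverse_kinematics, vision, models, telemetry gives the robot as it stands. Calls block until the motion is done:
- r.move_to(position, orientation): joint-space move of the TCP to a pose.
- r.move_l(position, rot=None, vel=0.15, guard=None): straight line of the TCP; rot=None keeps the orientation; vel is the mean speed in m/s. With guard (N) it stops when the force on the tool has changed by that much, and returns True; else False.
- r.movej(angles): joint-space move.
- gripper_to(opening, f_grip=None): finger opening in m; f_grip is the grip in N (None keeps the last); returns when the fingers have stopped.
- r.hold(seconds).
- inverse_kinematics(position, orientation): joint angles nearest the present ones, or None.
- vision.snapshot(name): name is "scene" or "top"; returns the picture (400x640x3 uint8, red, green, blue); there is no depth.
- vision.get_calibration(name): a dict with "fx", "fy", "cx", "cy" (pixels), "position" and "orientation" of the camera in the world. Camera axes: x right, y down, z forward; pixel columns grow to the right and rows downward; lengths in m; the calibration is good to about 2 mm. A picture is of the moment at which its call begins. get_calibration takes no time and is no camera call.
A pose or a line that the arm cannot do raises r.PlanningError and nothing moves.
- r.sign_off(): hands the job in, once; it reports no verdict.
Trained networks look in the newest picture that a camera, given by its name, has taken for a name from the list of things; names that differ only in an ending like _2 or _b are one class to them, and where a whole thing is asked for, a point or a joint stands for the part that bears it (a point fixed in the world has none). Each returns a list of dicts, best first, with "score" (0 to 1); they miss things now and then, are a little off and sometimes report something else, mostly with a low value. They report only what shows in the picture. A call takes as long as a camera call.
- models.boxes_of(thing, camera): "at" ([x, y, z] in m, in world coordinates, good to about 4 mm: the middle of the surface that is visible of it).
- models.regions_of(thing, camera): "pixels" (400x640 bool, what is visible of it).
- models.mark_of(thing, camera): "at" ([x, y, z] in m, in world coordinates, good to about 4 mm: a listed point, or the origin of a listed thing).
Readings, each from a call of its own:
- telemetry.current_t(): time.
- telemetry.current_joints(): joint angles.
- telemetry.current_dq(): joint speeds.
- telemetry.current_joint_efforts(): joint torques, N m.
- telemetry.current_ee_pos(): TCP position.
- telemetry.current_tool_rot(): TCP orientation.
- telemetry.current_wrist_force(): force on the tool from outside, world axes, zero at the start.
- telemetry.current_torque(): the same for the moment, N m.
- telemetry.current_opening(): finger opening in m.
Only numpy, scipy, OpenCV 4.12 (cv2) and the standard library are available. Lean on these libraries where they do the work, as an engineer would, in place of code of your own. Each camera call takes 0.05 s, during which the arm holds its last target.

## Working session

There is one attempt and no reset: what is moved stays moved. The work goes in short steps, each a Python script; the robot and the scene stay as the last script left them, time stands still between calls to the robot, and variables do not carry over. Pictures are saved under pics/ and viewed, and the job is handed in when it is done.

```bash
ls; mkdir -p pics; cat > h.py <<'E'
import numpy as np, cv2
from plant import r, gripper_to, inverse_kinematics, vision, models, telemetry
def snap(c,n):
    im=vision.snapshot(c); cv2.imwrite(f'pics/{n}.png',im[:,:,::-1]); return im
E
python3 - <<'E'
from h import *
print(telemetry.current_t())
for c in ('scene','top'):
    snap(c,c+'0'); k=vision.get_calibration(c); print(c,k)
for n in ['tray_mid','corner0','corner1','corner2','corner3','foot0_mid','tumbler_mid','tumbler','mat_top']:
    for c in ('top','scene'):
        print(n,c,[(np.round(d['at'],4).tolist(),round(d['score'],2)) for d in models.mark_of(n,c)][:8])
print(telemetry.current_t(), telemetry.current_tool_rot())
E
```

```text
pics
0.0
scene {'fx': 370.32680035727094, 'fy': 370.32680035727094, 'cx': 319.2840828448398, 'cy': 199.86117617433737, 'position': array([1.08557138, 0.18412081, 0.87554989]), 'orientation': array([-0.16724914,  0.54020463,  0.79127406, -0.23257696])}
top {'fx': 374.7701284403705, 'fy': 374.7701284403705, 'cx': 321.7748527578796, 'cy': 194.95103683701484, 'position': array([0.51103917, 0.02217696, 1.08877806]), 'orientation': array([-0.0290636 ,  0.71612044, -0.6957239 ,  0.04790697])}
tray_mid top [([0.5437, -0.0195, 0.0037], 0.73)]
tray_mid scene [([0.5398, -0.0182, 0.0066], 0.94)]
corner0 top [([0.4227, -0.1776, 0.0049], 0.89), ([0.6503, -0.1812, 0.0056], 0.82), ([0.5628, 0.4596, -0.0068], 0.74), ([0.6607, 0.1372, 0.0005], 0.73), ([0.4397, 0.1413, 0.0009], 0.59)]
corner0 scene [([0.6483, -0.1845, 0.0075], 0.97), ([0.4376, 0.1452, 0.0064], 0.8), ([0.5322, -0.0981, 0.0464], 0.71), ([0.6543, 0.1349, 0.0013], 0.69), ([0.4277, -0.1784, 0.0051], 0.57), ([0.5465, -0.4695, -0.0017], 0.56), ([0.5119, -0.0995, 0.0209], 0.18)]
corner1 top [([0.4227, -0.1776, 0.0049], 0.89), ([0.6503, -0.1812
[... 1276 characters left out ...]
 top [([0.4669, -0.0982, 0.0166], 0.45)]
foot0_mid scene [([0.4301, -0.1775, 0.0053], 0.73), ([0.4692, -0.097, 0.0171], 0.53)]
tumbler_mid top [([0.5922, 0.0746, 0.0451], 0.74)]
tumbler_mid scene [([0.5914, 0.0702, 0.047], 0.92), ([0.5005, 0.3057, -0.0037], 0.38)]
tumbler top [([0.5876, 0.0736, 0.0051], 0.59), ([0.4242, -0.1747, 0.0054], 0.31), ([0.7826, 0.1134, -0.0013], 0.29)]
tumbler scene [([0.5914, 0.0698, 0.0049], 0.82)]
mat_top top [([0.4349, 0.1381, 0.0006], 0.65), ([0.4683, -0.0966, 0.0142], 0.6), ([0.5084, -0.3017, 0.0042], 0.57)]
mat_top scene [([0.5077, -0.3035, 0.0031], 0.71), ([0.4258, -0.1792, 0.0055], 0.2)]
1.0 [ 2.35769748e-05  8.50430192e-01 -5.26087908e-01  2.38921224e-05]
```

View pics/top0.png

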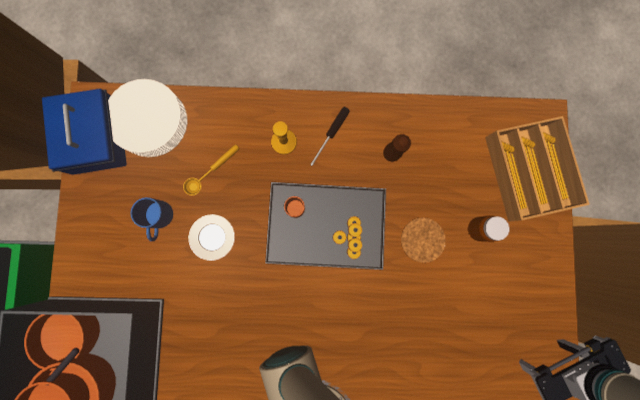

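View pics/scene0.png

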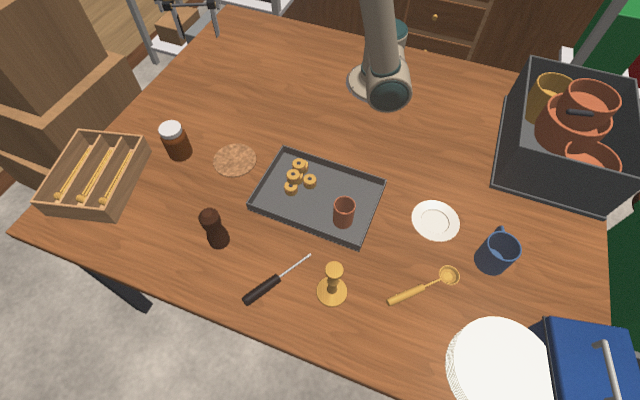

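The top view shows the tumbler at pixel (295,207), the feet around (340–356, 218–255) and the mat at (424,240). I'll zoom in and fit the geometry.

```bash
cat >> h.py <<'E'
from scipy.spatial.transform import Rotation as R
def cam(c):
    k=vision.get_calibration(c); q=k['orientation']; M=R.from_quat([q[1],q[2],q[3],q[0]]).as_matrix()
    return k,M
def proj(c,P):
    k,M=cam(c); p=(np.atleast_2d(P)-k['position'])@M
    return np.c_[k['fx']*p[:,0]/p[:,2]+k['cx'],k['fy']*p[:,1]/p[:,2]+k['cy']]
def back(c,uv,z):
    k,M=cam(c); uv=np.atleast_2d(uv)
    d=np.c_[(uv[:,0]-k['cx'])/k['fx'],(uv[:,1]-k['cy'])/k['fy'],np.ones(len(uv))]@M.T
    s=(z-k['position'][2])/d[:,2]; return k['position']+d*s[:,None]
E
python3 - <<'E'
from h import *
a=cv2.imread('pics/top0.png')[170:280,255:395]; cv2.imwrite('pics/topz.png',cv2.resize(a,None,fx=5.5,fy=5.5,interpolation=cv2.INTER_CUBIC))
a=cv2.imread('pics/scene0.png')[140:250,240:395]; cv2.imwrite('pics/scenez.png',cv2.resize(a,None,fx=5,fy=5,interpolation=cv2.INTER_CUBIC))
m,M=cam('top')
c=np.array([[.541,-.0195]]);y=-.03
ax=np.array([np.cos(y),np.sin(y)]);ay=np.array([-ax[1],ax[0]])
for i,j in((-1,-1),(-1,1),(1,-1),(1,1)):
    P=np.r_[c[0]+i*.11*ax+j*.16*ay,.004]; print(P,proj('top',P),proj('scene',P))
E
```

```text
[ 0.42625022 -0.1761285   0.004     ] [[379.46299387 267.45443495]] [[283.41281707 152.56522412]]
[0.43584878 0.14372751 0.004     ] [[267.64381238 261.17765984]] [[383.17044083 186.3532593 ]]
[ 0.64615122 -0.18272751  0.004     ] [[382.49799537 191.33548732]] [[248.5919124  208.44895121]]
[0.65574978 0.1371285  0.004     ] [[273.17330279 184.71195788]] [[357.66665664 249.97118069]]
```

View pics/topz.png

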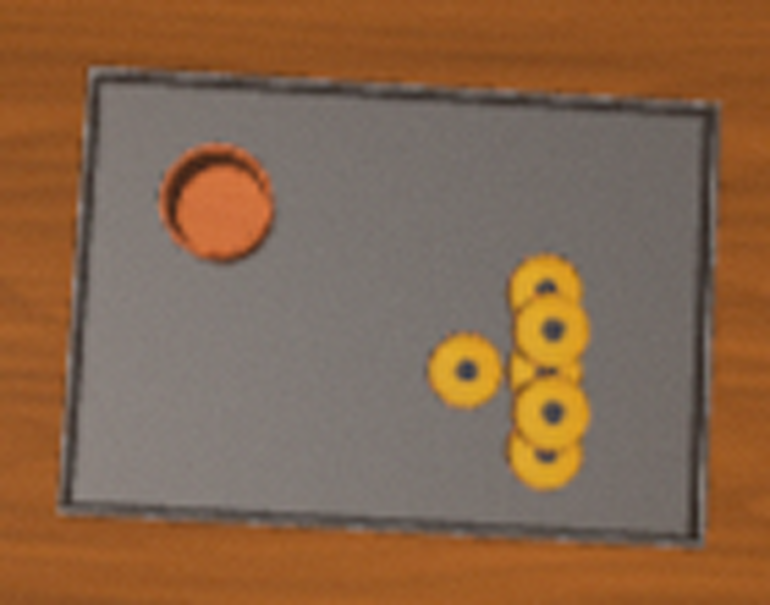

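View pics/scenez.png

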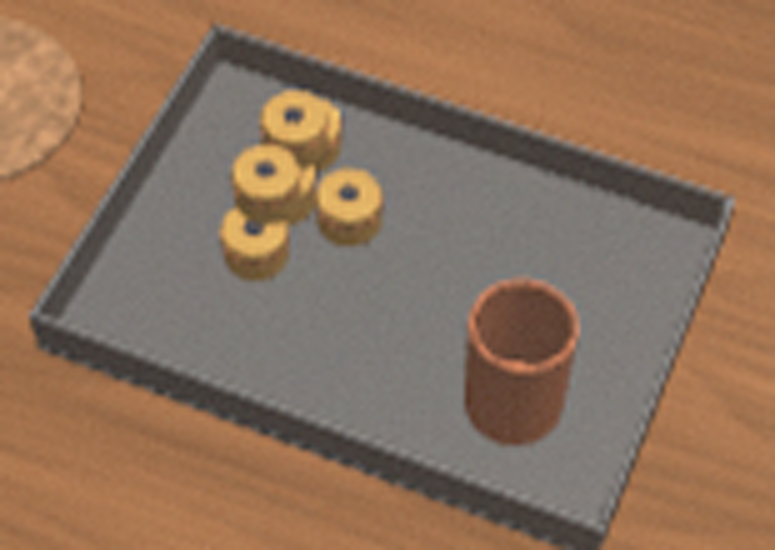

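```bash
python3 - <<'E'
from h import *
from scipy.optimize import least_squares
def tp(z): z=np.array(z,float); return np.c_[(z[:,0]+.5)/5.5-.5+255,(z[:,1]+.5)/5.5-.5+170]
rim=tp([(90,68),(720,102),(703,546),(60,515)])
def sp(z): z=np.array(z,float); return np.c_[(z[:,0]+.5)/5-.5+240,(z[:,1]+.5)/5-.5+140]
rs=sp([(605,545),(34,320),(217,26),(734,200)])
L=np.array([(.114,.164),(.114,-.164),(-.114,-.164),(-.114,.164)])
def P(p):
    c,s=np.cos(p[2]),np.sin(p[2]); return np.c_[p[0]+L[:,0]*c-L[:,1]*s,p[1]+L[:,0]*s+L[:,1]*c,np.full(4,.035)]
for nm,o in(('top',rim),('scene',np.array(rs))):
    f=least_squares(lambda p:(proj(nm,P(p))-o).ravel(),[.541,-.019,-.03]); print(nm,f.x,np.round(f.fun,1))
print('tumbler',back('top',tp([(217,203)]),.084), back('scene',sp([(523,326)]),.084))
top=tp([(545,288),(552,329),(467,371),(547,372),(552,412),(545,455)])
zz=[.032,.06,.032,.032,.06,.032]
for u,z in zip(top,zz): print('foot',u,back('top',[u],z)[0])
for u,z in zip(sp([(255,228),(265,170),(349,193),(294,116)]),[.032,.06,.032,.06]): print('foot scene',back('scene',[u],z)[0])
for n in ['candlestick','mill','jar','mat_top']:
    for c in ('top','scene'): print(n,c,[(np.round(d['at'],3).tolist(),round(d['score'],2)) for d in models.mark_of(n,c)][:2])
E
```

```text
top [ 0.54211956 -0.0194538  -0.02400813] [-0.5 -0.3  0.3 -0.1  0.7  0.3 -0.5  0.1]
scene [ 0.54276362 -0.01668396 -0.03180647] [ 0.  -1.1 -0.9  0.1 -0.2  0.3  1.1  0.7]
tumbler [[0.5878809  0.07041483 0.084     ]] [[0.58764513 0.07087567 0.084     ]]
foot [353.68181818 221.95454545] [ 0.55312136 -0.09658755  0.032     ]
foot [354.95454545 229.40909091] [ 0.53170793 -0.09730829  0.06      ]
foot [339.5        237.04545455] [ 0.50971337 -0.0574492   0.032     ]
foot [354.04545455 237.22727273] [ 0.51032203 -0.0983876   0.032     ]
foot [354.95454545 244.5       ] [ 0.49068195 -0.09803627  0.06      ]
foot [353.68181818 252.31818182] [ 0.46834506 -0.09812322  0.032     ]
foot scene [ 0.54871121 -0.09714768  0.032     ]
foot scene [ 0.52843379 -0.09841225  0.06      ]
foot scene [ 0.50672912 -0.05745424  0.032     ]
foot scene [ 0.48734482 -0.09840871  0.06      ]
candlestick top [([0.783, 0.111, -0.002], 0.71), ([0.423, -0.174, 0.005], 0.56)]
candlestick scene [([0.786, 0.109, -0.001], 0.89), ([0.438, 0.147, 0.006], 0.2)]
mill top [([0.767, -0.213, -0.002], 0.9)]
mill scene [([0.761, -0.209, 0.003], 0.72), ([0.644, -0.181, 0.004], 0.61)]
jar top [([0.545, -0.466, -0.003], 0.7)]
jar scene [([0.546, -0.463, -0.0], 0.86)]
mat_top top [([0.435, 0.138, 0.001], 0.65), ([0.468, -0.097, 0.014], 0.6)]
mat_top scene [([0.508, -0.304, 0.003], 0.71), ([0.426, -0.179, 0.006], 0.2)]
```

```bash
cat >> h.py <<'E'
TR=(.5423,-.018,-.028)
def Q(phi): return [0,float(np.cos(phi/2)),float(np.sin(phi/2)),0]
def tray(x,y):
    c,s=np.cos(TR[2]),np.sin(TR[2]); return TR[0]+x*c-y*s, TR[1]+x*s+y*c
def st(n): print(n,'t',round(telemetry.current_t(),2),'p',np.round(telemetry.current_ee_pos(),4),'open',round(telemetry.current_opening(),4),'F',np.round(telemetry.current_wrist_force(),1))
E
python3 - <<'E'
from h import *
x,y=.588,.0706
r.move_to([x,y,.16],Q(0)); st('above')
r.move_l([x,y,.072],vel=.15); gripper_to(.045,20); st('grip')
r.move_l([x,y,.175],vel=.25); st('lift')
snap('scene','s1')
E
```

```text
above t 3.8 p [0.5882 0.0696 0.1601] open 0.0941 F [ 0.2 -0.2 -0.2]
grip t 5.22 p [0.5882 0.0706 0.0722] open 0.0544 F [0.6 0.4 0.7]
lift t 5.78 p [0.5872 0.0706 0.1741] open 0.0543 F [-0.2  0.4 -1.3]
```

View pics/s1.png

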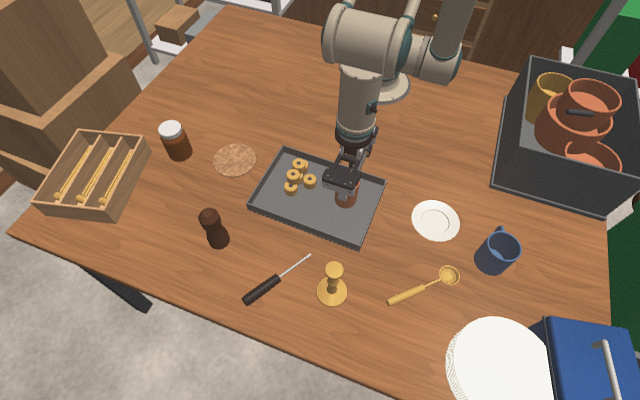

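The tumbler is held at pixel (346,190). Next I'll place it on the mat.

```bash
python3 - <<'E'
from h import *
x,y=.508,-.302
r.move_l([x,y,.175],vel=.35); 
r.move_l([x,y,.09],vel=.2)
print(r.move_l([x,y,.071],vel=.05,guard=3)); st('down')
gripper_to(.085); r.move_l([x,y,.18],vel=.3); st('off')
# first top foot
x,y=.530,-.0978
r.move_to([x,y,.10],Q(np.pi/2-.028)); st('abovefoot')
snap('top','t2')
print([(np.round(d['at'],4).tolist(),round(d['score'],2)) for d in models.mark_of('tumbler','top')][:2])
snap('scene','s2')
E
python3 - <<'E'
import cv2,numpy as np
a=cv2.imread('pics/t2.png')[170:290,250:460];b=cv2.imread('pics/s2.png')[130:250,200:410]
cv2.imwrite('pics/z2.png',cv2.resize(np.vstack([a,b]),None,fx=2.5,fy=2.5,interpolation=cv2.INTER_CUBIC))
E
```

```text
True
down t 8.04 p [ 0.5088 -0.3024  0.0726] open 0.0544 F [ 1.5 -0.6  1.1]
off t 9.21 p [ 0.5081 -0.3021  0.1808] open 0.0849 F [-0.5 -0.2 -0.5]
abovefoot t 10.32 p [ 0.5297 -0.0981  0.0992] open 0.0853 F [-0.3 -0.1 -0.7]
[([0.5078, -0.3039, 0.0049], 0.63), ([0.6996, 0.32, 0.0], 0.23)]
```

View pics/z2.png

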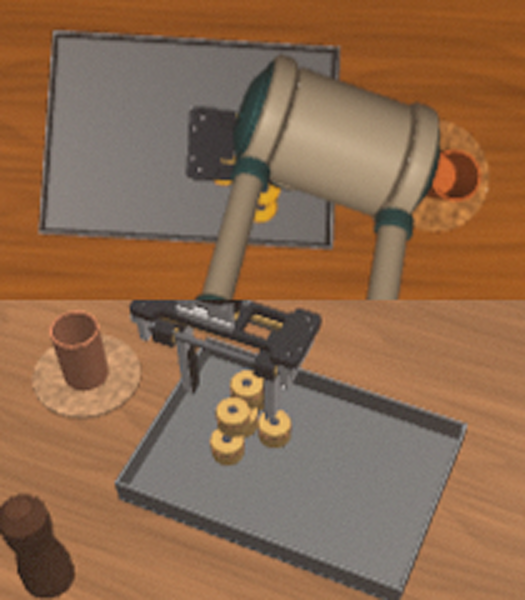

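Tumbler stands upright on the mat, near pixel (424,240). Next come the top two feet.

```bash
cat >> h.py <<'E'
PH=np.pi/2-.028
def pick(x,y,zb,phi=PH,ap=.07,zt=.105,rot=False):
    gripper_to(ap)
    p=[x,y,zt]
    if rot: r.move_to(p,Q(phi))
    else: r.move_l(p,Q(phi),vel=.35)
    r.move_l([x,y,zb+.029],vel=.15); gripper_to(.03,20); st('grip')
    r.move_l([x,y,zt],vel=.25)
def place(tx,ty,phi=PH,zt=.105):
    x,y=tray(tx,ty)
    r.move_l([x,y,zt],Q(phi),vel=.35)
    r.move_l([x,y,.045],vel=.25)
    g=r.move_l([x,y,.0325],vel=.05,guard=4); st(f'place guard={g}')
    gripper_to(.056); r.move_l([x,y,zt],vel=.25)
E
python3 - <<'E'
from h import *
pick(.530,-.0978,.032); place(.065,.113)
pick(.489,-.0982,.032); place(-.065,.113)
st('end'); snap('top','t3'); snap('scene','s3')
E
cat > z.py <<'E'
import cv2,numpy as np,sys
n=sys.argv[1]
a=cv2.imread(f'pics/t{n}.png')[170:290,250:460];b=cv2.imread(f'pics/s{n}.png')[130:260,200:410]
cv2.imwrite(f'pics/z{n}.png',cv2.resize(np.vstack([a,b]),None,fx=2.4,fy=2.4,interpolation=cv2.INTER_CUBIC))
E
python3 z.py 3
```

```text
grip t 12.22 p [ 0.5302 -0.0979  0.0614] open 0.0376 F [-0.3  0.3  2.6]
place guard=True t 14.01 p [0.6115 0.0926 0.0332] open 0.0378 F [-0.5  0.9  2.7]
grip t 17.25 p [ 0.4892 -0.0983  0.0614] open 0.0377 F [-0.3  0.7  3.3]
place guard=True t 18.99 p [0.4819 0.0964 0.0331] open 0.0375 F [-0.7  0.2  3.9]
end t 19.94 p [0.4808 0.0968 0.1056] open 0.0558 F [-0.3  1.5 -0.9]
```

View pics/z3.png

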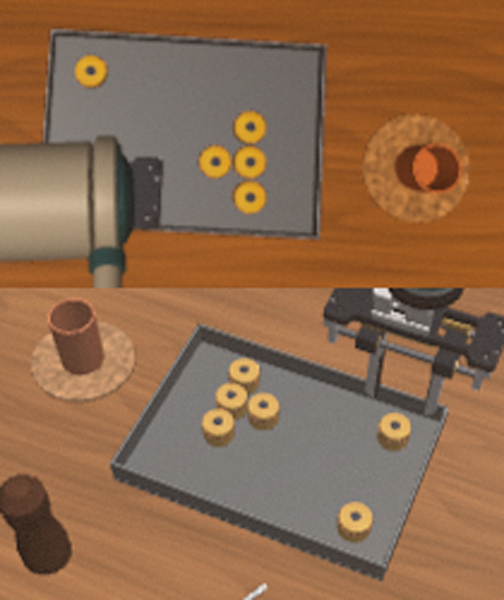

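The two placed feet are upright at tray (±65,113) and the other four haven't moved. Now the four on the floor.

```bash
python3 - <<'E'
from h import *
pick(.508,-.0574,.004,phi=-.028,ap=.065); place(-.042,0,phi=-.028)
pick(.551,-.0968,.004,ap=.065); place(.065,-.113)
pick(.509,-.0984,.004,ap=.065); place(.042,0)
pick(.467,-.098,.004,ap=.065); place(-.065,-.113)
r.move_to([.30,-.30,.25],Q(-1.1)); st('end'); snap('top','t4'); snap('scene','s4')
E
python3 z.py 4
```

```text
grip t 23.32 p [ 0.5085 -0.0575  0.0336] open 0.0376 F [-0.5 -0.3  4.2]
place guard=True t 24.73 p [ 0.5019 -0.0173  0.0331] open 0.0376 F [1.  0.3 3.9]
grip t 28.97 p [ 0.5513 -0.0969  0.0336] open 0.0376 F [-0.4  0.6  3.2]
place guard=True t 30.46 p [ 0.605  -0.133   0.0332] open 0.0378 F [-0.   0.   3.9]
grip t 33.41 p [ 0.5094 -0.0985  0.0336] open 0.0375 F [ 0.3 -0.5  4.1]
place guard=True t 35.02 p [ 0.5853 -0.0197  0.0333] open 0.0372 F [-0.4  0.2  4.3]
grip t 38.08 p [ 0.4673 -0.0982  0.0335] open 0.0378 F [-1.2  1.   4.6]
place guard=True t 39.48 p [ 0.4753 -0.1295  0.0332] open 0.0376 F [-0.1  0.1  3.5]
end t 42.26 p [ 0.3    -0.2996  0.2493] open 0.0562 F [-0.1  0.5  0.7]
```

View pics/z4.png

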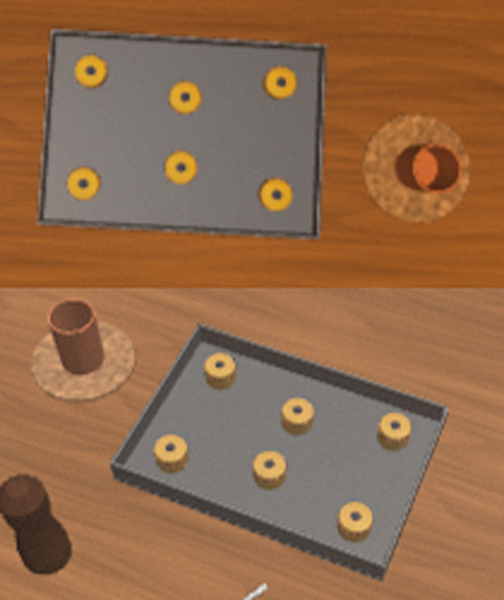

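View pics/t4.png

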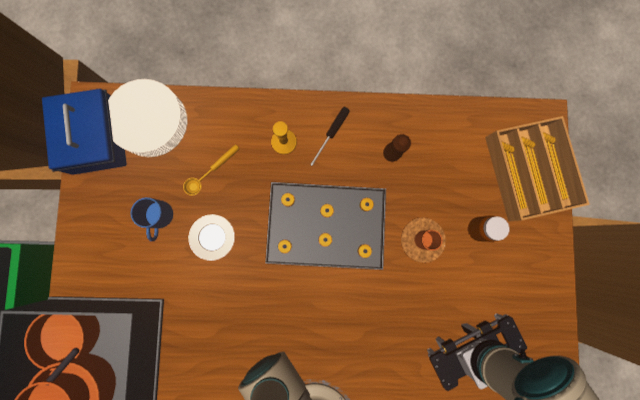

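Both views show six upright feet spread in the tray, at top pixels (288,199), (327,210), (367,204), (285,246), (325,240) and (365,251). The tumbler stands on the mat near (427,240), and the other objects are where they were.

```bash
python3 - <<'E'
from h import *
from scipy.spatial.distance import pdist
P=back('top',[(287.7,199.4),(326.8,210.4),(366.8,204.2),(284.4,246.4),(325.2,239.7),(365,251)],.032)
print(P.round(3).tolist(),'min gap',pdist(P).min()-.038)
r.sign_off(); st('done')
E
```

```text
[[0.611, 0.092, 0.032], [0.584, -0.02, 0.032], [0.604, -0.133, 0.032], [0.48, 0.096, 0.032], [0.501, -0.017, 0.032], [0.473, -0.13, 0.032]] min gap 0.04434977418545969
the job is handed in; nothing more can be done
the job is handed in; nothing more can be done
```

The job is done and handed in at about 42 s of the 72 s allowed. I first stood the copper tumbler on the cork mat and let go of it. Then I moved the six brass feet one by one.

- **Feet:** All six look upright on the tray floor in both camera views, one towards each corner and two across the middle. The smallest gap I measured from the final picture is about 44 mm.
- **Tumbler:** It looks upright near the middle of the mat. The network put its foot within about 2 mm of the mat's centre, right after I placed it.
- **Other things:** The bystanders look unmoved when I compare the first and last pictures. I did not measure them.

No check failed. The detection network's foot and corner reports were noisy, so I took those positions from the pictures and the camera calibration. The two cameras agreed to within about 5 mm.

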